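# Pack the clay-workshop tools and stack the gift cartons on the chest

### The arm

A 6-joint arm with a two-finger parallel gripper is mounted at the origin on the work surface. World frame = base frame: x ahead of the robot, y to its left, z up, the work surface at z = 0. Lengths are in m, angles in rad, forces in N, time in s.
With the tool pointing down it reaches from about 0.3 to 0.775 m from the base axis. Payload 14.6 kg.
Tool frame: the origin (TCP) lies on the centre line of the jaws, within the pads' length; the fingertips stand 19 mm ahead of it and the grasp point (between the pads) is the TCP; z points along the fingers, y is the line along which they close (so a half turn about z gives the same grasp; the last joint's range is limited). The gripper opens to 94 mm and grips with 3 to 60 N. Pads are 16 mm wide; open, the fingers measure 119 mm over their backs; the gripper's body (75 mm by 177 mm) begins 78 mm behind the grasp point.
Start: joints at [1.206, 0.3, 1.521, -0, 1.321, -0.067], TCP at [0.161, 0.526, 0.199] pointing down, gripper open.
Joint ranges: [-3.03, 3.03], [-0.79, 2.21], [0.23, 2.52], [-1.04, 4.18], [0, 3.07], [-2.55, 2.55]. Speed limits (rad/s): [2.22, 2.22, 2.57, 3.14, 3.14, 3.14].

### API

Orientations are given as [roll, pitch, yaw] about the fixed x, y, z axes, in that order (R = Rz(yaw) Ry(pitch) Rx(roll)).
In Python, from station import get_obs, camera, workorder gives the robot as it stands.
- The arm moves only by the tool play_rows, never from a script. Its argument "motion" is a list that holds one entry, the list of rows, each a list of 7 numbers: the shift along the tool's x, y, z as a fraction of full scale, then the turn, a rotation vector about the tool's x, y, z as a fraction of full scale, then the opening, from -1 (shut) to 1 (fully open). In form: [[[x, y, z, ax, ay, az, grip], ...]]. A call has 1 to 10 rows; each row is the pose to reach, as a shift and turn from the pose commanded when the call began, along the tool's axes at that moment, turning the shorter way round; what a row does not reach only later rows make up. Full scale, the value 1, is 0.25 m for a shift and 2 pi rad for a turn. A row lasts 1/10 s, in which the tool goes at most 50 mm and 8.59 degrees, less where a joint would pass 70% of its speed; a pose out of reach is approached as far as the arm can. A call with a number of a shift or a turn outside -1 to 1 is refused whole. A call with a gripper value outside its range is refused whole. The fingers move at their own pace and stop on an object; "grip_force" is the grip in N (left out, the last holds). Time passes only in rows, so rows that repeat a pose let the fingers close. It gives the time, the measured TCP pose, the force, the opening and the grip force at its end, in the units of the state.
- get_obs(): the state, without advancing time (a new reading comes with each control period).
- camera(name): name is "side" or "top"; returns a dict with "frame" (480x640x3 uint8, red, green, blue), "z_map" (480x640 float32, m along the optical axis (not along the pixel's ray), 0 where there is no reading), "camera_matrix" (3x3 intrinsics, pixels), "T" (4x4, takes a point from camera to world coordinates). Camera axes: x right, y up, looking along -z (the intrinsics and any distortion apply to the point x, -y, -z); pixel columns grow to the right and rows downward; lengths in m; the calibration is good to about 2 mm. A picture is of the moment at which its call begins.
- workorder.hand_in(): hands the job in; it is judged then, once.
The state is a dict: "time_s": time; "qpos": joint angles; "joint_vel": joint speeds; "tau": joint torques, N m; "ee_pos": TCP position; "eef_rot": TCP orientation; "force": force on the tool from outside, world axes, zero at the start; "moment": the same for the moment, N m; "grip_width": finger opening in m; "grip_force": force on a finger pad.
Only numpy, scipy, OpenCV 4.12 (cv2) and the standard library are available. Lean on these libraries where they do the work, as an engineer would, in place of code of your own. Each camera call takes 0.05 s, during which the arm holds its last target. There are 200 camera calls.

### The job

Tidy up after the clay class. Use the blade of the spatula in the slot under the lid of the tool chest to lever the lid up, open it until it stands upright, lay the spatula and the dark wooden stick inside, and shut the lid fully. Then stack every gift carton there is, lying flat, in a single column on the white panel of the lid, each one squarely over the panel and lined up with it, leaving the plaster moulds and the red dish where they are.

Things in the scene. Friction and masses are not known exactly. Their poses are not given: they have to be found in the camera images.
- chest: wooden tool chest with a hinged lid, fixed: 170 (x) x 170 (y) x 60 (z) mm outside without the lid, walls and floor 6 mm. Origin: centre of its underside; x from the front (slot side, facing the robot) to the hinge at the back, z up. The front wall is only 50 mm high: with the lid shut a slot 10 mm high, 158 mm wide stays open under the lid; the front wall has a black rim
- lid (a joint): lid angle in rad: 0 shut, growing as its front edge rises, stop at 1.6 just past upright. Brown board 170 x 170 x 8 mm, 0.14 kg, no handle, underside 60 mm above the table when shut; the stiff hinge (0.16 N m of friction) keeps it at any angle; about 2 N at the front edge lifts it
- hinge (a point): point on the lid's hinge axis, mid-width, at the level of the lid's underside when shut: 85 mm behind the chest's centre and 60 mm up; the axis is the chest's y
- slot (a point): middle of the slot in the front face of the chest, 55 mm above the table; the blade goes in along the chest's +x
- panel (a point): centre of the white panel (104 x 64 mm, long side along the chest's x, the size of a carton) on top of the lid; it moves with the lid; 68 mm above the table when the lid is shut, straight above the chest's centre
- spatula: spatula, 135 mm, 0.07 kg: stiff steel blade 65 mm long (x = 2.5 to 67.5 mm), 26 wide, 3 thick; straight red handle 70 (x = -67.5 to 2.5 mm) x 16 (y) x 20 (z) mm, on whose underside it lies. Origin: mid-length, level with the handle's underside; x to the blade's tip, z up; the blade's mid-plane is 10 mm above the underside
- stick: dark wooden modelling stick, 130 (x) x 18 (y) x 16 (z) mm, 0.04 kg. Origin: centre of its underside; x along its length
- carton1: closed gift carton of brown card, a rigid box 104 (x) x 64 (y) x 40 (z) mm, green tape running over it along its length, about 0.2 kg. Origin: centre of its underside; x along its length, z up. Between two and four of the cartons are there; None from the start means absent
- carton2: closed gift carton of brown card, a rigid box 104 (x) x 64 (y) x 40 (z) mm, yellow tape running over it along its length, about 0.2 kg. Origin: centre of its underside; x along its length, z up. Between two and four of the cartons are there; None from the start means absent
- carton3: closed gift carton of brown card, a rigid box 104 (x) x 64 (y) x 40 (z) mm, orange tape running over it along its length, about 0.2 kg. Origin: centre of its underside; x along its length, z up. Between two and four of the cartons are there; None from the start means absent
- carton4: closed gift carton of brown card, a rigid box 104 (x) x 64 (y) x 40 (z) mm, blue tape running over it along its length, about 0.2 kg. Origin: centre of its underside; x along its length, z up. Between two and four of the cartons are there; None from the start means absent
- mould: bystander, leave it alone: white plaster press mould, 110 x 80 x 40 mm, origin centre of its underside
- mould2: bystander, leave it alone: white plaster press mould, 120 x 90 x 45 mm, origin centre of its underside
- dish: bystander, leave it alone: red dish of 90 mm diameter with a small terracotta figure on it, 68 mm high in all, origin centre of its underside
Things that resemble listed ones, but are neither listed nor needed, are in the scene too. Leave any orange or pink look-alike of the spatula alone.

How it is judged:
On the way, in this order (a step that is already met when the one before it is completed fails the run):
1. the lid is levered up past 0.2 rad by the spatula, the fingers not touching the chest or lid (contact force between spatula and chest above 0.2 N and value of joint lid above 0.2 rad and contact force between the fingers and chest below 0.3 N), for 0.1 s.
2. the lid stands upright (past 1.3 rad) (value of joint lid above 1.3 rad), for 0.2 s.
3. spatula and stick lie inside the chest and the lid is shut (x of spatula in the frame of chest between -0.08 and 0.08 m and y of spatula in the frame of chest between -0.08 and 0.08 m and z of spatula in the frame of chest between 0 and 0.05 m and x of stick in the frame of chest between -0.08 and 0.08 m and y of stick in the frame of chest between -0.08 and 0.08 m and z of stick in the frame of chest between 0 and 0.05 m and value of joint lid below 0.05 rad), for 0.2 s.
At the end, for the whole second after the job is handed in: Spatula and stick are inside the chest, its lid shut (below 0.05 rad); every carton present is at rest in one column on the lid, flat within 0.06 rad (either way up), centre within 10 mm of the panel centre seen from above, length within 0.10 rad of the panel length (all of step 3 and horizontal distance between each of carton1, carton2, carton3, carton4 and panel below 0.01 m and angle between the x axis of each of carton1, carton2, carton3, carton4 and the x axis of chest, either way round below 0.1 rad and (angle between carton1's own z axis and vertical below 0.06 rad or angle between carton1's own z axis and vertical above 3.08 rad) and height (world z) of each of carton1, carton2, carton3, carton4 above 0.06 m and linear speed of each of carton1, carton2, carton3, carton4 below 0.02 m/s and (angle between carton2's own z axis and vertical below 0.06 rad or angle between carton2's own z axis and vertical above 3.08 rad) and (angle between carton3's own z axis and vertical below 0.06 rad or angle between carton3's own z axis and vertical above 3.08 rad) and (angle between carton4's own z axis and vertical below 0.06 rad or angle between carton4's own z axis and vertical above 3.08 rad)); the robot touches nothing.
It fails at once if a plaster mould or the red dish is moved more than 20 mm (distance of any of mould, mould2, dish from where it was at the start of the episode above 0.02 m).
Of carton1, carton2, carton3, carton4 only 2 to 4 are there at a start; the rules pass over those that are not, and their reading is None.
At some moment in a run one of carton1, carton2, carton3, carton4 may be knocked a few centimetres aside while the robot is not near it.
It also fails if it takes over 210 s, if anything falls off the work surface, if the arm or the gripper's body presses on something with over 40 N, if the wrist force passes 120 N, or if a joint passes its speed limit or range.

## Working session

There is one attempt and no reset: what is moved stays moved. The work goes in short steps, Python scripts to look and compute and a tool call to move; the robot and the scene stay as the last step left them, time stands still between calls to the robot, and variables do not carry over. Pictures are saved under pics/ and viewed, at most 14 in all, crops included, and the job is handed in when it is done.

Besides the shell and the picture viewer there is one more tool, called after "Emit:" as name([rows], argument=value, ...), one row to a line, values as JSON. play_rows: Moves the arm, as the interface text tells. Its arguments: {"type":"object","properties":{"motion":{"type":"array"},"grip_force":{"type":"number"}},"required":["motion"]}

```bash
mkdir -p pics; ls; cat > h.py <<'E'
import numpy as np, cv2
from station import get_obs, camera, workorder
from scipy.spatial.transform import Rotation as Ro
def cloud(c):
    K=c["camera_matrix"];z=c["z_map"];v,u=np.mgrid[:480,:640]
    p=np.stack([(u-K[0,2])/K[0,0]*z,-(v-K[1,2])/K[1,1]*z,-z],-1)
    T=c["T"];P=p@T[:3,:3].T+T[:3,3];P[z==0]=np.nan
    return P
def save(c,n): cv2.imwrite("pics/"+n,c["frame"][:,:,::-1])
E
python3 - <<'E'
from h import *
for n in("top","side"):
    c=camera(n);save(c,n+"0.png");np.savez(n+"0.npz",**c)
    print(n,c["camera_matrix"].round(1).tolist(),c["T"].round(3).tolist(),c.keys())
print(get_obs())
E
```

```text
pics
top [[471.5, 0.0, 318.7], [0.0, 471.5, 243.7], [0.0, 0.0, 1.0]] [[-0.006, 0.996, -0.091, 0.412], [-0.999, -0.003, 0.035, 0.083], [0.034, 0.091, 0.995, 1.124], [0.0, 0.0, 0.0, 1.0]] dict_keys(['frame', 'z_map', 'camera_matrix', 'T'])
side [[530.8, 0.0, 322.5], [0.0, 530.8, 245.9], [0.0, 0.0, 1.0]] [[0.778, 0.323, -0.539, -0.283], [-0.628, 0.384, -0.677, -0.895], [-0.011, 0.865, 0.501, 0.806], [0.0, 0.0, 0.0, 1.0]] dict_keys(['frame', 'z_map', 'camera_matrix', 'T'])
{'time_s': 0.1, 'qpos': array([ 1.20637532e+00,  3.00390404e-01,  1.52150140e+00,  2.29752516e-05,
        1.32068711e+00, -6.65805600e-02]), 'joint_vel': array([ 0.00022862, -0.00064653, -0.00083284,  0.00021856,  0.00140845,
       -0.00109596]), 'tau': array([ 4.33881840e-03, -5.32650054e+01, -3.53280008e+01,  7.10225408e-02,
        2.35884462e-02, -1.00901232e-04]), 'ee_pos': array([0.16130509, 0.5255724 , 0.1980643 ]), 'eef_rot': array([-3.14061007e+00, -8.78222189e-05,  2.84374646e+00]), 'force': array([-0.15146885, -0.78354201, -0.09316513]), 'moment': array([-0.00149931, -0.006036  ,  0.00747395]), 'grip_force': 0.0, 'grip_width': 0.093882733523198}
```

View pics/top0.png

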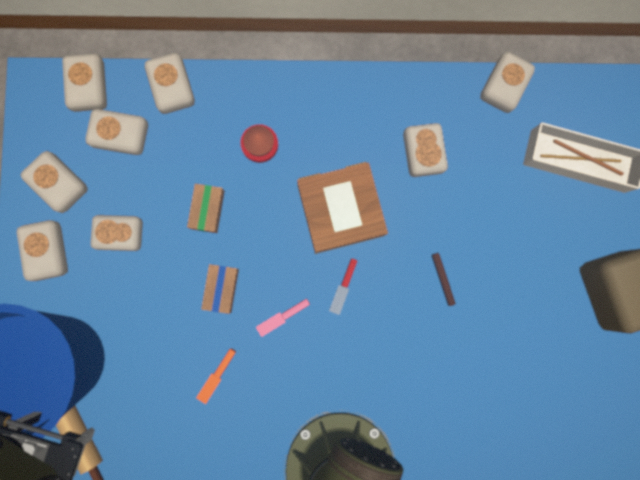

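View pics/side0.png

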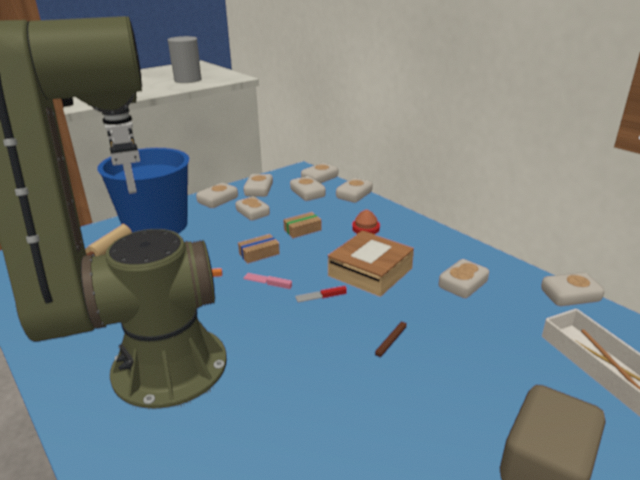

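The top view shows the chest at (342,207), the red spatula at (345,285) with its blade pointing down-left, and the stick at (444,279). The green carton is at (206,208), the blue one at (220,289), and the pink and orange look-alikes are to the left. The side view confirms only two cartons. Next I measure them.

```bash
cat >> h.py <<'E'
def ray(c,uv,h):
    K=c["camera_matrix"];T=c["T"];uv=np.atleast_2d(np.asarray(uv,float))
    d=np.stack([(uv[:,0]-K[0,2])/K[0,0],-(uv[:,1]-K[1,2])/K[1,1],-np.ones(len(uv))],1)@T[:3,:3].T
    o=T[:3,3];s=(h-o[2])/d[:,2];return (o+s[:,None]*d)[:,:2]
def blob(c,mask,h,roi):
    m=np.zeros(mask.shape,np.uint8);x0,y0,x1,y1=roi;m[y0:y1,x0:x1]=mask[y0:y1,x0:x1]
    n,l,st,_=cv2.connectedComponentsWithStats(m)
    i=1+np.argmax(st[1:,4]);m=(l==i).astype(np.uint8)
    v,u=np.nonzero(m);P=ray(c,np.stack([u,v],1),h)
    r=cv2.minAreaRect(P.astype(np.float32)*1000)
    mu=P.mean(0);w,V=np.linalg.eigh(np.cov((P-mu).T));a=V[:,1]
    box=cv2.boxPoints(r)
    return dict(c=mu.round(4),rect_c=np.round(r[0],1),size=np.round(r[1],1),ang=round(float(np.arctan2(a[1],a[0])),3),n=len(u))
def hsv(c): return cv2.cvtColor(c["frame"],cv2.COLOR_RGB2HSV)
E
cat > m.py <<'E'
from h import *
def masks(c):
    H=hsv(c).astype(int);h,s,v=H[...,0],H[...,1],H[...,2]
    return dict(notblue=~((h>95)&(h<115)&(s>110)),red=((h<6)|(h>174))&(s>150)&(v>80),gray=(s<90)&(v>90),white=(s<60)&(v>160),green=(h>45)&(h<80)&(s>100),blue=(h>108)&(h<125)&(s>100)&(v<190),dark=v<90)
if __name__=="__main__":
    c=dict(np.load("top0.npz"));M=masks(c);P=cloud(c)
    for n,k,h,r in [("panel","white",.068,(305,170,380,240)),("lid","notblue",.068,(290,150,395,260)),("spat_all","notblue",.012,(322,252,365,322)),("handle","red",.02,(322,252,365,322)),("blade","gray",.0115,(322,252,365,322)),("stick","notblue",.016,(425,245,465,312)),("cg","notblue",.04,(180,175,232,240)),("cb","notblue",.04,(195,255,245,320)),("mould","notblue",.04,(400,118,452,180)),("dish","notblue",.02,(235,118,283,166))]:
        b=blob(c,M[k],h,r);print(n,b)
    for n,u,v in [("lid",320,190),("stick",444,279),("cg",206,208),("cb",220,289),("tab",400,300),("blade",339,301),("hand",349,270)]: print(n,P[v-1:v+2,u-1:u+2].reshape(-1,3).mean(0).round(3))
E
python3 m.py
```

```text
panel {'c': array([ 0.5936, -0.0072]), 'rect_c': array([593.9,  -7.3]), 'size': array([105.6,  66.1]), 'ang': -2.892, 'n': 1327}
lid {'c': array([ 0.592 , -0.0062]), 'rect_c': array([593.3,  -6.5]), 'size': array([181.9, 177.5]), 'ang': -3.02, 'n': 6113}
spat_all {'c': array([ 0.4091, -0.0123]), 'rect_c': array([414.9, -14.3]), 'size': array([ 30.3, 139.2]), 'ang': 2.767, 'n': 647}
handle {'c': array([ 0.4437, -0.0248]), 'rect_c': array([444.5, -25.3]), 'size': array([10.1, 62.4]), 'ang': 2.776, 'n': 113}
blade {'c': array([ 0.3938, -0.0063]), 'rect_c': array([415.1, -14.3]), 'size': array([ 27.2, 137.3]), 'ang': 2.756, 'n': 404}
stick {'c': array([ 0.4287, -0.2497]), 'rect_c': array([ 428.6, -250. ]), 'size': array([129.7,  20.6]), 'ang': -2.844, 'n': 461}
cg {'c': array([0.5951, 0.307 ]), 'rect_c': array([595.3, 306.8]), 'size': array([ 75.4, 111.3]), 'ang': 3.004, 'n': 1541}
cb {'c': array([0.406 , 0.2523]), 'rect_c': array([406.1, 252.1]), 'size': array([ 32.3, 109. ]), 'ang': 2.979, 'n': 684}
mould {'c': array([ 0.7343, -0.2084]), 'rect_c': array([ 734.6, -208.4]), 'size': array([127.8,  98.6]), 'ang': -3.073, 'n': 2113}
dish {'c': array([0.7553, 0.1865]), 'rect_c': array([754.9, 187.3]), 'size': array([97.9, 92.9]), 'ang': -2.924, 'n': 1283}
lid [0.631 0.043 0.069]
stick [ 0.428 -0.251  0.016]
cg [0.594 0.305 0.041]
cb [0.408 0.271 0.04 ]
tab [ 0.379 -0.149  0.   ]
blade [ 0.378 -0.002  0.011]
hand [ 0.451 -0.026  0.021]
```

```bash
cat > plan.py <<'E'
from h import *
D=np.array([[1,0,0],[0,-1,0],[0,0,-1.]])
def Rt(yaw,pitch=0): return Ro.from_euler("z",yaw)*Ro.from_euler("y",pitch)*Ro.from_matrix(D)   # tool down, pitch about tool-yaw y
def plan(wps,start=None):
    """wps: (x,y,z,yaw[,pitch]); start same or None=measured; prints shift,turn fractions from the start pose"""
    if start is None: o=get_obs();p0=o["ee_pos"];R0=Ro.from_euler("xyz",o["eef_rot"])
    else: p0=np.array(start[:3]);R0=Rt(*start[3:])
    for w in wps:
        s=R0.inv().apply(np.array(w[:3])-p0)/.25;t=(R0.inv()*Rt(*w[3:])).as_rotvec()/(2*np.pi)
        print([round(float(x),4) for x in [*s,*t]])
C0=np.array([.5935,-.0072]);CY=.25
def ch(x,y): return C0+Ro.from_euler("z",CY).as_matrix()[:2,:2]@[x,y]
E
python3 - <<'E'
from plan import *
a=(.432,-.021,.20,2.775);plan([a]);plan([(.432,-.021,.021,2.775)],a)
E
```

```text
[-1.6767, -1.7723, -0.0061, -0.0002, -0.0, 0.0109]
[0.0, 0.0, 0.716, 0.0, 0.0, 0.0]
```

Emit:
play_rows([
  [[-0.84, -0.886, 0, 0, 0, 0.0109, 0.1], [-0.84, -0.886, 0, 0, 0, 0.0109, 0.1], [-0.84, -0.886, 0, 0, 0, 0.0109, 0.1], [-0.84, -0.886, 0, 0, 0, 0.0109, 0.1], [-0.84, -0.886, 0, 0, 0, 0.0109, 0.1], [-0.84, -0.886, 0, 0, 0, 0.0109, 0.1], [-0.84, -0.886, 0, 0, 0, 0.0109, 0.1], [-0.84, -0.886, 0, 0, 0, 0.0109, 0.1], [-0.84, -0.886, 0, 0, 0, 0.0109, 0.1], [-0.84, -0.886, 0, 0, 0, 0.0109, 0.1]],
], grip_force=60)

```text
time_s: 1.1
ee_pos: [0.2966, 0.2534, 0.1984]
eef_rot: [-3.141, -0.0, 2.777]
force: [0.4, -0.3, 0.2]
grip_width: 0.0518
grip_force: 0.0
```

```bash
python3 - <<'E'
from plan import *
plan([(.432,-.021,.20,2.775)])
E
```

```text
[-0.8973, -0.8326, -0.0065, -0.0, -0.0, 0.0004]
```

Emit:
play_rows([
  [[-0.897, -0.833, -0.0065, 0, 0, 0, 0.0], [-0.897, -0.833, -0.0065, 0, 0, 0, 0.0], [-0.897, -0.833, -0.0065, 0, 0, 0, 0.0], [-0.897, -0.833, -0.0065, 0, 0, 0, 0.0], [-0.897, -0.833, -0.0065, 0, 0, 0, 0.0], [-0.897, -0.833, -0.0065, 0, 0, 0, 0.0], [-0.897, -0.833, -0.0065, 0, 0, 0, 0.0], [-0.897, -0.833, -0.0065, 0, 0, 0, 0.0], [-0.897, -0.833, -0.0065, 0, 0, 0, 0.0], [-0.897, -0.833, -0.0065, 0, 0, 0, 0.0]],
])

```text
time_s: 2.1
ee_pos: [0.4316, -0.0208, 0.2002]
eef_rot: [3.141, 0.0, 2.778]
force: [0.8, 0.6, -1.2]
grip_width: 0.0474
grip_force: 0.0
```

```bash
python3 - <<'E'
from plan import *
plan([(.432,-.021,.023,2.775)])
c=camera("top");cv2.imwrite("pics/t1.png",c["frame"][:,:,::-1]);c=camera("side");save(c,"s1.png")
E
```

```text
[-0.0016, -0.0004, 0.7089, 0.0, 0.0, 0.0004]
```

View pics/t1.png

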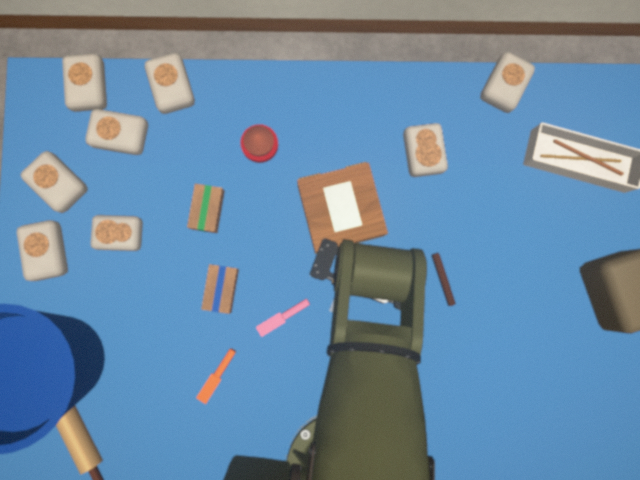

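The top view with the arm moved shows no other cartons; the corner it had been hiding holds only a bucket at (30,380) and a roller. Descending to grasp the spatula.

Emit:
play_rows([
  [[-0.0016, 0, 0.15, 0, 0, 0, 0.0], [-0.0016, 0, 0.3, 0, 0, 0, 0.0], [-0.0016, 0, 0.45, 0, 0, 0, 0.0], [-0.0016, 0, 0.58, 0, 0, 0, 0.0], [-0.0016, 0, 0.66, 0, 0, 0, 0.0], [-0.0016, 0, 0.709, 0, 0, 0, 0.0], [-0.0016, 0, 0.709, 0, 0, 0, 0.0], [-0.0016, 0, 0.709, 0, 0, 0, -1], [-0.0016, 0, 0.709, 0, 0, 0, -1], [-0.0016, 0, 0.709, 0, 0, 0, -1]],
], grip_force=60)

```text
time_s: 3.2
ee_pos: [0.4328, -0.0224, 0.0237]
eef_rot: [3.141, 0.001, 2.776]
force: [-0.5, -1.2, -0.5]
grip_width: 0.0267
grip_force: 0.0
```

Emit:
play_rows([
  [[0, 0, 0, 0, 0, 0, -1], [0, 0, 0, 0, 0, 0, -1], [0, 0, 0, 0, 0, 0, -1], [0, 0, 0, 0, 0, 0, -1]],
])

```text
time_s: 3.6
ee_pos: [0.4323, -0.0225, 0.023]
eef_rot: [3.142, 0.0, 2.775]
force: [-0.7, 0.7, -0.0]
grip_width: 0.0004
grip_force: 0.0
```

```bash
python3 - <<'E'
from plan import *
c=camera("side");I=c["frame"][220:340,230:420,::-1];cv2.imwrite("pics/s2.png",cv2.resize(I,None,fx=4,fy=4))
print(get_obs())
E
```

```text
{'time_s': 3.65, 'qpos': array([-1.36636060e-01,  2.93761009e-01,  1.99997592e+00,  1.82504228e-05,
        8.47781653e-01, -1.34109774e+00]), 'joint_vel': array([ 8.72630225e-04, -3.63190510e-04, -9.73867612e-04,  1.61070791e-03,
        1.66945971e-03, -5.46672968e-05]), 'tau': array([ 5.07772857e-03, -4.32210875e+01, -2.56596798e+01,  1.04090948e-03,
        7.75996735e-02,  1.24022972e-04]), 'ee_pos': array([ 0.43231976, -0.02249268,  0.02296087]), 'eef_rot': array([3.14156246e+00, 6.90120506e-05, 2.77524593e+00]), 'force': array([-0.25338616,  0.06397132,  0.43668926]), 'moment': array([-0.00319905, -0.01548974, -0.02842806]), 'grip_force': 0.0, 'grip_width': 0.00030950854864531777}
```

View pics/s2.png

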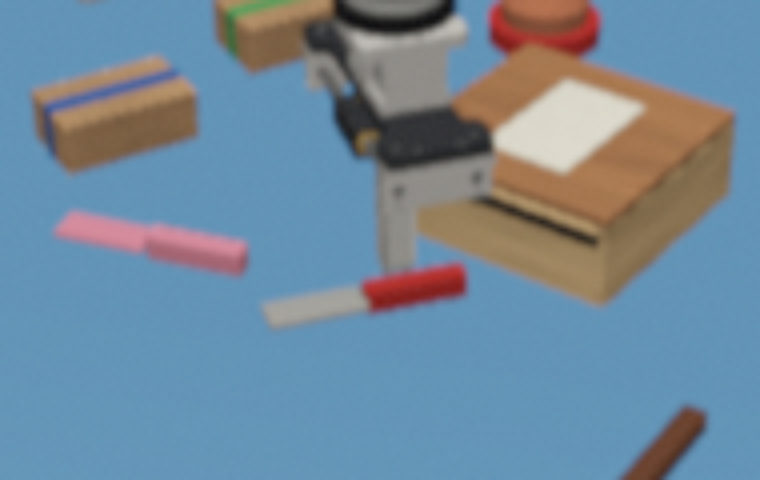

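The crop shows the fingers standing behind the spatula handle (crop (395,250)), not around it. I'll compare the two cameras to see why.

```bash
python3 - <<'E'
from plan import *
from m import masks
cs=camera("side")
for n,c in (("top0",dict(np.load("top0.npz"))),("side0",dict(np.load("side0.npz"))),("sidenow",cs)):
    M=masks(c);P=cloud(c);r=(322,252,365,322) if n=="top0" else (290,275,350,305)
    m=M["red"].copy();k=np.zeros_like(m);k[r[1]:r[3],r[0]:r[2]]=1
    q=P[m&k];print(n,len(q),np.nanmedian(q,0).round(4),np.nanmin(q,0).round(3),np.nanmax(q,0).round(3))
    r=(305,170,380,240) if n=="top0" else (345,235,400,270)
    k=np.zeros_like(m);k[r[1]:r[3],r[0]:r[2]]=1
    q=P[M["white"]&k];print(" panel",len(q),np.nanmedian(q,0).round(4))
# finger tip in side now
u,v=329,286
P=cloud(cs)
for v in (270,276,280,283,286,288): print(v,P[v,326:334:2].round(3).tolist())
E
```

```text
top0 113 [ 0.4436 -0.0253  0.0205] [ 0.416 -0.038  0.016] [ 0.474 -0.011  0.028]
 panel 1327 [ 0.5937 -0.0069  0.0687]
side0 156 [ 0.4392 -0.03    0.0177] [ 0.41  -0.044  0.004] [ 0.47  -0.014  0.026]
 panel 504 [ 0.5899 -0.0074  0.0712]
sidenow 154 [ 0.4398 -0.03    0.0177] [ 0.409 -0.045  0.005] [ 0.471 -0.016  0.026]
 panel 507 [ 0.5906 -0.0077  0.0711]
270 [[0.37, -0.087, 0.139], [0.374, -0.089, 0.139], [0.379, -0.09, 0.137], [0.386, -0.09, 0.135]]
276 [[0.418, -0.027, 0.072], [0.42, -0.033, 0.074], [0.428, -0.031, 0.07], [0.431, -0.036, 0.071]]
280 [[0.417, -0.028, 0.061], [0.422, -0.031, 0.061], [0.424, -0.036, 0.062], [0.434, -0.032, 0.056]]
283 [[0.419, -0.026, 0.05], [0.422, -0.031, 0.051], [0.425, -0.034, 0.052], [0.431, -0.035, 0.05]]
286 [[0.419, -0.026, 0.041], [0.421, -0.032, 0.043], [0.428, -0.031, 0.039], [0.438, -0.027, 0.033]]
288 [[0.45, 0.012, 0.001], [0.434, -0.015, 0.023], [0.439, -0.018, 0.022], [0.441, -0.023, 0.023]]
```

Emit:
play_rows([
  [[0, 0, -0.1, 0, 0, 0, 0], [0, 0, -0.2, 0, 0, 0, 0], [0, 0, -0.308, 0, 0, 0, 0], [0, 0, -0.308, 0, 0, 0, 0], [0, 0, -0.308, 0, 0, 0, 0], [0, 0, -0.308, 0, 0, 0, 0], [0, 0, -0.308, 0, 0, 0, 0], [0, 0, -0.308, 0, 0, 0, 0]],
])

```text
time_s: 4.5
ee_pos: [0.432, -0.0225, 0.0993]
eef_rot: [-3.141, -0.001, 2.775]
force: [-0.2, 0.7, -0.0]
grip_width: 0.047
grip_force: 0.0
```

```bash
python3 - <<'E'
from plan import *
c=camera("side");P=cloud(c);np.savez("side3.npz",**c)
I=c["frame"][200:320,240:430,::-1];cv2.imwrite("pics/s3.png",cv2.resize(I,None,fx=4,fy=4))
o=get_obs();print(o["ee_pos"],o["grip_width"])
m=(np.hypot(P[...,0]-.432,P[...,1]+.0225)<.07)&(P[...,2]>.03)&(P[...,2]<.13)
v,u=np.nonzero(m)
for a in sorted(set(v)):
  s=m[a]; print(a,u[v==a].min(),u[v==a].max(),P[a][s].min(0).round(3),P[a][s].max(0).round(3))
E
```

```text
[ 0.43206319 -0.02243526  0.09939618] 0.04739117695088627
249 322 327 [ 0.434 -0.001  0.126] [0.445 0.007 0.13 ]
250 321 327 [ 0.431 -0.001  0.126] [0.444 0.007 0.128]
251 321 327 [ 0.43  -0.001  0.122] [0.443 0.007 0.126]
252 321 327 [ 0.431 -0.001  0.119] [0.444 0.011 0.125]
253 321 327 [ 0.431 -0.006  0.117] [0.444 0.008 0.123]
254 321 327 [ 0.432 -0.001  0.113] [0.444 0.011 0.119]
255 321 327 [ 0.432 -0.001  0.11 ] [0.444 0.01  0.114]
256 322 327 [ 0.431 -0.001  0.109] [0.444 0.005 0.113]
260 328 336 [ 0.412 -0.055  0.129] [ 0.428 -0.043  0.129]
261 328 336 [ 0.411 -0.057  0.125] [ 0.426 -0.041  0.13 ]
262 328 336 [ 0.411 -0.058  0.124] [ 0.425 -0.043  0.127]
263 328 336 [ 0.409 -0.059  0.12 ] [ 0.424 -0.043  0.127]
264 328 336 [ 0.408 -0.057  0.119] [ 0.426 -0.045  0.124]
265 328 335 [ 0.408 -0.056  0.114] [ 0.425 -0.042  0.121]
266 328 333 [ 0.41  -0.049  0.108] [ 0.426 -0.044  0.116]
271 349 349 [ 0.502 -0.02   0.049] [ 0.502 -0.02   0.049]
```

View pics/s3.png

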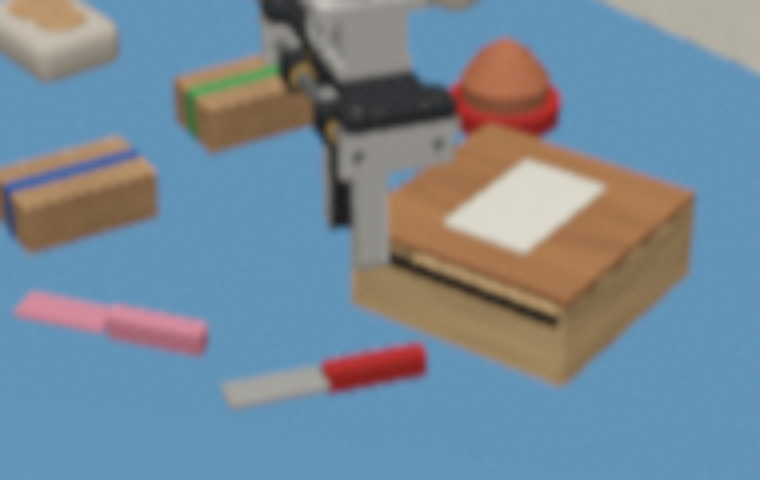

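The tips are at z≈0.106 while the TCP reads 0.099, so the fingertips stand about 25 mm higher than described. The fingers did close just above the handle. I'll go lower in small steps and watch the force.

Emit:
play_rows([
  [[0, 0, 0.1, 0, 0, 0, 0], [0, 0, 0.2, 0, 0, 0, 0], [0, 0, 0.3, 0, 0, 0, 0], [0, 0, 0.35, 0, 0, 0, 0], [0, 0, 0.37, 0, 0, 0, 0], [0, 0, 0.38, 0, 0, 0, 0], [0, 0, 0.385, 0, 0, 0, 0], [0, 0, 0.389, 0, 0, 0, 0], [0, 0, 0.389, 0, 0, 0, 0]],
])

```text
time_s: 5.45
ee_pos: [0.4326, -0.0225, 0.0031]
eef_rot: [3.141, 0.001, 2.775]
force: [0.7, 0.2, -0.1]
grip_width: 0.0472
grip_force: 0.0
```

Emit:
play_rows([
  [[0, 0, 0.006, 0, 0, 0, 0], [0, 0, 0.012, 0, 0, 0, 0], [0, 0, 0.012, 0, 0, 0, 0], [0, 0, 0.012, 0, 0, 0, -1], [0, 0, 0.012, 0, 0, 0, -1], [0, 0, 0.012, 0, 0, 0, -1], [0, 0, 0.012, 0, 0, 0, -1], [0, 0, 0.012, 0, 0, 0, -1], [0, 0, 0.012, 0, 0, 0, -1], [0, 0, 0.012, 0, 0, 0, -1]],
])

```text
time_s: 6.45
ee_pos: [0.4323, -0.0225, -0.0003]
eef_rot: [-3.142, 0.0, 2.775]
force: [1.2, 0.6, -0.1]
grip_width: 0.0154
grip_force: 60.0
```

```bash
python3 - <<'E'
from plan import *
p=ch(-.2,0);print(p);plan([(*p,.12,1.5),(*p,.12,.25)])
E
```

```text
[ 0.39971752 -0.05668079]
[0.0728, -0.1745, -0.4813, 0.0, 0.0, 0.203]
[0.0728, -0.1745, -0.4813, 0.0, 0.0, 0.4019]
```

Emit:
play_rows([
  [[0, 0, -0.16, 0, 0, 0, -1], [0, 0, -0.32, 0, 0, 0, -1], [0.0728, -0.1745, -0.48, 0, 0, 0.03, -1], [0.0728, -0.1745, -0.48, 0, 0, 0.05, -1], [0.0728, -0.1745, -0.48, 0, 0, 0.07, -1], [0.0728, -0.1745, -0.48, 0, 0, 0.09, -1], [0.0728, -0.1745, -0.48, 0, 0, 0.11, -1], [0.0728, -0.1745, -0.48, 0, 0, 0.13, -1], [0.0728, -0.1745, -0.48, 0, 0, 0.15, -1], [0.0728, -0.1745, -0.48, 0, 0, 0.17, -1]],
])

```text
time_s: 7.45
ee_pos: [0.3995, -0.0567, 0.1196]
eef_rot: [-3.141, -0.0, 1.702]
force: [0.3, 0.2, -0.3]
grip_width: 0.0154
grip_force: 60.0
```

Emit:
play_rows([
  [[0, 0, 0, 0, 0, 0.02, -1], [0, 0, 0, 0, 0, 0.04, -1], [0, 0, 0, 0, 0, 0.06, -1], [0, 0, 0, 0, 0, 0.08, -1], [0, 0, 0, 0, 0, 0.1, -1], [0, 0, 0, 0, 0, 0.12, -1], [0, 0, 0, 0, 0, 0.14, -1], [0, 0, 0, 0, 0, 0.16, -1], [0, 0, 0, 0, 0, 0.18, -1], [0, 0, 0, 0, 0, 0.2, -1]],
])

```text
time_s: 8.45
ee_pos: [0.3996, -0.0567, 0.1196]
eef_rot: [-3.141, 0.0, 0.445]
force: [-0.4, 0.2, -1.2]
grip_width: 0.0155
grip_force: 60.0
```

```bash
python3 - <<'E'
from plan import *
o=get_obs();print(o["ee_pos"],o["eef_rot"],o["qpos"])
p=ch(-.2,0);plan([(*p,.12,.25)])
E
```

```text
[ 0.39955146 -0.05667156  0.11957819] [-3.14144833e+00  2.55765193e-04  4.45369095e-01] [-2.31684901e-01  6.33678893e-02  1.99940770e+00 -5.41604673e-05
  1.07910684e+00  8.93767925e-01]
[0.0006, 0.0003, -0.0017, -0.0, 0.0, 0.0311]
```

Emit:
play_rows([
  [[0, 0, 0, 0, 0, 0.02, -1], [0, 0, 0, 0, 0, 0.0311, -1], [0, 0, 0.1, 0, 0, 0.0311, -1], [0, 0, 0.2, 0, 0, 0.0311, -1], [0, 0, 0.3, 0, 0, 0.0311, -1], [0, 0, 0.3, 0, 0, 0.0311, -1]],
])

```text
time_s: 9.05
ee_pos: [0.398, -0.0563, 0.0425]
eef_rot: [-3.139, 0.004, 0.255]
force: [-0.1, -0.1, -0.8]
grip_width: 0.0151
grip_force: 60.0
```

```bash
python3 - <<'E'
from plan import *
o=get_obs();print(o["ee_pos"],o["eef_rot"])
c=camera("side");P=cloud(c);np.savez("side4.npz",**c)
I=c["frame"][210:330,250:440,::-1];cv2.imwrite("pics/s4.png",cv2.resize(I,None,fx=4,fy=4))
c=camera("top");np.savez("top4.npz",**c);save(c,"t4.png")
E
```

```text
[ 0.39796289 -0.05632277  0.04247052] [-3.13928662  0.00442263  0.25509814]
```

View pics/s4.png

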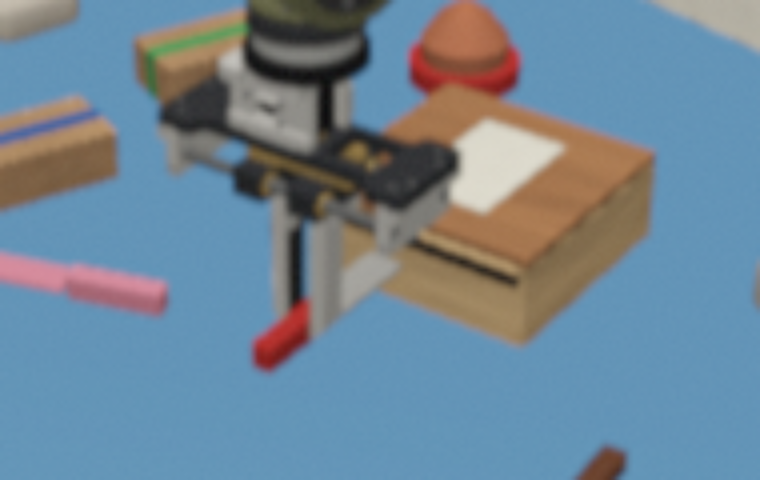

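The spatula is held with its blade (crop (370,275)) pointing at the slot (crop (460,260)). Now the blade and slot heights within the same view.

```bash
python3 - <<'E'
from plan import *
from m import masks
c=dict(np.load("side4.npz"));M=masks(c);P=cloud(c)
k=np.zeros((480,640),bool);k[270:290,333:352]=1
Rm=Ro.from_euler("z",CY).as_matrix()[:2,:2]
def rep(n,m):
    q=P[m];q=q[~np.isnan(q[:,0])];l=(q[:,:2]-C0)@Rm
    print(n,len(q),"med",np.median(l,0).round(4),np.median(q[:,2]).round(4),"x",l[:,0].min().round(3),l[:,0].max().round(3),"y",l[:,1].min().round(3),l[:,1].max().round(3),"z",q[:,2].min().round(3),q[:,2].max().round(3));return l,q
H=hsv(c).astype(int)
l,q=rep("blade",M["gray"]&k&(P[...,2]<.075)&(P[...,2]>.03))
A=np.c_[l[:,0],np.ones(len(l))];print("blade slope",np.linalg.lstsq(A,q[:,2],rcond=None)[0])
k2=np.zeros_like(k);k2[262:286,352:384]=1
rep("dark slot",(H[...,2]<60)&k2)
k3=np.zeros_like(k);k3[280:305,310:330]=1
rep("handle",M["red"]&k3)
k4=np.zeros_like(k);k4[235:268,362:392]=1;rep("panel",M["white"]&k4)
# blade tip pixel ray onto z=.055 plane-ish
v,u=np.nonzero(M["gray"]&k&(P[...,2]<.075)&(P[...,2]>.03));i=np.argmax(u);print("tip px",u[i],v[i])
c=dict(np.load("top4.npz"));M=masks(c);P=cloud(c);k=np.zeros_like(k);k[230:330,280:420]=1
rep("topblade",M["gray"]&k&(P[...,2]<.07)&(P[...,2]>.03))
rep("tophandle",M["red"]&k)
E
```

```text
blade 147 med [-0.1408 -0.0011] 0.0561 x -0.201 -0.081 y -0.019 0.057 z 0.031 0.075
blade slope [-0.20513748  0.02643253]
dark slot 25 med [-0.0857 -0.039 ] 0.0507 x -0.09 -0.083 y -0.073 -0.001 z 0.048 0.054
handle 113 med [-0.2339 -0.0026] 0.0628 x -0.253 -0.199 y -0.008 0.012 z 0.049 0.068
panel 397 med [ 0.0074 -0.0086] 0.0711 x -0.173 0.186 y -0.084 0.047 z 0.006 0.192
tip px 351 271
topblade 235 med [-0.1176  0.0065] 0.0554 x -0.249 -0.031 y -0.085 0.086 z 0.031 0.07
  return _methods._mean(a, axis=axis, dtype=dtype,
  ret = um.true_divide(
  ret = ret.dtype.type(ret / rcount)
Traceback (most recent call last):
ValueError: zero-size array to reduction operation minimum which has no identity
```

Emit:
play_rows([
  [[0, 0, 0, 0, 0, 0, -1], [0, 0, 0, 0, 0, 0, -1], [0, 0, 0, 0, 0, 0, -1]],
])

```text
time_s: 9.45
ee_pos: [0.4001, -0.0568, 0.0454]
eef_rot: [3.141, -0.001, 0.255]
force: [-0.3, 0.7, -0.4]
grip_width: 0.0151
grip_force: 60.0
```

```bash
python3 - <<'E'
from plan import *
plan([(*ch(-.165,0),.045,.25),(*ch(-.122,0),.045,.25)])
E
```

```text
[0.1387, -0.0, 0.0017, 0.0001, -0.0002, 0.0008]
[0.3107, 0.0009, 0.0019, 0.0001, -0.0002, 0.0008]
```

Emit:
play_rows([
  [[0.03, 0, 0.001, 0, 0, 0.0008, -1], [0.06, 0, 0.001, 0, 0, 0.0008, -1], [0.09, 0, 0.001, 0, 0, 0.0008, -1], [0.12, 0, 0.001, 0, 0, 0.0008, -1], [0.15, 0, 0.001, 0, 0, 0.0008, -1], [0.17, 0, 0.001, 0, 0, 0.0008, -1], [0.19, 0, 0.001, 0, 0, 0.0008, -1], [0.19, 0, 0.001, 0, 0, 0.0008, -1]],
])

```text
time_s: 10.25
ee_pos: [0.4461, -0.0446, 0.0444]
eef_rot: [3.142, -0.0, 0.25]
force: [1.2, 1.0, -1.0]
grip_width: 0.0155
grip_force: 60.0
```

Emit:
play_rows([
  [[0.03, 0, 0, 0, 0, 0, -1], [0.06, 0, 0, 0, 0, 0, -1], [0.09, 0, 0, 0, 0, 0, -1], [0.12, 0, 0, 0, 0, 0, -1], [0.12, 0, 0, 0, 0, 0, -1]],
])

```text
time_s: 10.75
ee_pos: [0.4755, -0.0371, 0.0444]
eef_rot: [3.142, -0.0, 0.25]
force: [-0.7, -0.7, -0.5]
grip_width: 0.0154
grip_force: 60.0
```

```bash
python3 - <<'E'
from plan import *
o=get_obs();print(o["ee_pos"],o["eef_rot"],o["force"],o["moment"])
c=camera("side")
I=c["frame"][200:320,270:460,::-1];cv2.imwrite("pics/s5.png",cv2.resize(I,None,fx=4,fy=4))
E
```

```text
[ 0.47550685 -0.03707965  0.04437673] [ 3.14150580e+00 -2.03386836e-04  2.50421688e-01] [-0.70661768 -0.70307346 -0.50608419] [-0.0327521   0.15893523  0.0030883 ]
```

View pics/s5.png

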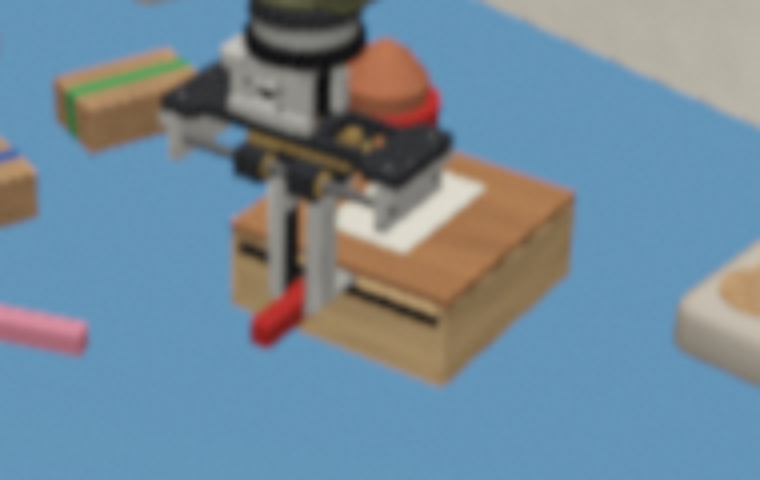

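The blade is in the slot (crop (345,280)) with no significant force. Levering up now.

Emit:
play_rows([
  [[0.001, 0, -0.045, 0, 0, 0, -1], [0.0035, 0, -0.074, 0, 0, 0, -1], [0.008, 0, -0.103, 0, 0, 0, -1], [0.014, 0, -0.1315, 0, 0, 0, -1], [0.022, 0, -0.16, 0, 0, 0, -1], [0.031, 0, -0.187, 0, 0, 0, -1], [0.042, 0, -0.214, 0, 0, 0, -1], [0.055, 0, -0.24, 0, 0, 0, -1], [0.069, 0, -0.266, 0, 0, 0, -1], [0.085, 0, -0.29, 0, 0, 0, -1]],
])

```text
time_s: 11.8
ee_pos: [0.4957, -0.032, 0.1175]
eef_rot: [3.142, -0.0, 0.25]
force: [-2.4, -0.2, -1.3]
grip_width: 0.0154
grip_force: 60.0
```

```bash
python3 - <<'E'
from plan import *
o=get_obs();print(o["ee_pos"],o["eef_rot"],o["force"],o["moment"])
c=camera("side")
I=c["frame"][150:300,270:460,::-1];cv2.imwrite("pics/s6.png",cv2.resize(I,None,fx=4,fy=4))
E
```

```text
[ 0.49566952 -0.03195036  0.11751596] [ 3.14151943e+00 -1.51096422e-04  2.50084337e-01] [-2.42369847 -0.15943552 -1.28669564] [-0.15823969  0.60579693 -0.01429676]
```

View pics/s6.png

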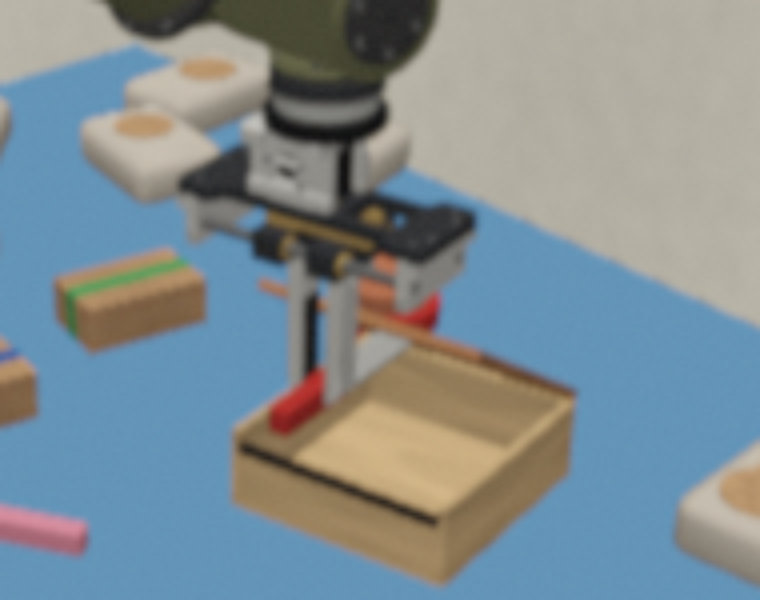

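The lid is up at about 0.6 rad on the blade (hidden edge at crop (420,330)). Continuing along the arc to upright.

Emit:
play_rows([
  [[0.023, 0, -0.031, 0, 0, 0, -1], [0.049, 0, -0.06, 0, 0, 0, -1], [0.077, 0, -0.0875, 0, 0, 0, -1], [0.107, 0, -0.112, 0, 0, 0, -1], [0.1385, 0, -0.135, 0, 0, 0, -1], [0.172, 0, -0.154, 0, 0, 0, -1], [0.207, 0, -0.171, 0, 0, 0, -1], [0.243, 0, -0.185, 0, 0, 0, -1], [0.28, 0, -0.196, 0, 0, 0, -1], [0.3185, 0, -0.2045, 0, 0, 0, -1]],
])

```text
time_s: 12.85
ee_pos: [0.5733, -0.0121, 0.1683]
eef_rot: [3.142, -0.0, 0.25]
force: [-0.5, -1.0, -1.0]
grip_width: 0.0153
grip_force: 60.0
```

Emit:
play_rows([
  [[0.02, 0, 0, 0, 0, 0, -1], [0.04, 0, 0, 0, 0, 0, -1], [0.055, 0, 0, 0, 0, 0, -1], [0.055, 0, 0, 0, 0, 0, -1], [0.055, 0, 0, 0, 0, 0, -1]],
])

```text
time_s: 13.35
ee_pos: [0.5858, -0.0089, 0.168]
eef_rot: [-3.142, -0.0, 0.25]
force: [-0.2, 0.7, -0.1]
grip_width: 0.0154
grip_force: 60.0
```

```bash
python3 - <<'E'
from plan import *
o=get_obs();print(o["ee_pos"],o["eef_rot"],o["force"],o["moment"])
c=camera("side");np.savez("side7.npz",**c)
I=c["frame"][120:300,270:460,::-1];cv2.imwrite("pics/s7.png",cv2.resize(I,None,fx=3,fy=3))
E
```

```text
[ 0.58577407 -0.008864    0.1679851 ] [-3.14157255e+00 -1.12847113e-04  2.50212595e-01] [-0.24694618  0.71694602 -0.12565022] [-0.05056934  0.1542031  -0.02263683]
```

View pics/s7.png

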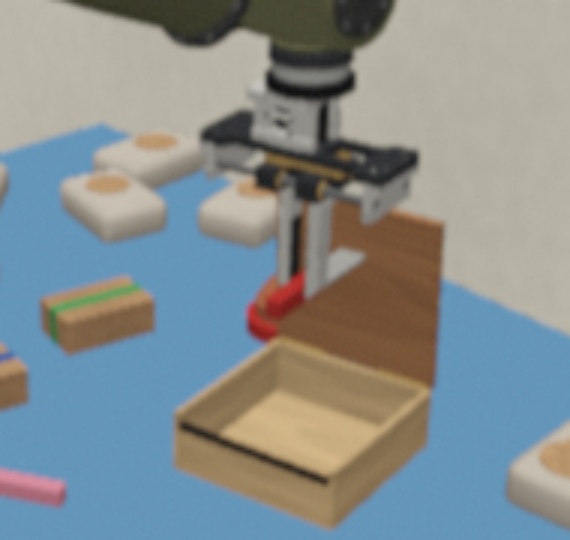

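The lid stands upright at the back (crop (370,300)) and the blade is still straight in the grip. Laying the spatula inside.

```bash
python3 - <<'E'
from plan import *
plan([(*ch(-.02,.035),.12,.25),(*ch(-.02,.035),.0085,.25)])
E
```

```text
[-0.0481, -0.1389, 0.1921, -0.0, -0.0, 0.0]
[-0.0481, -0.1388, 0.6381, -0.0, -0.0, 0.0]
```

Emit:
play_rows([
  [[-0.048, -0.05, 0, 0, 0, 0, -1], [-0.048, -0.139, 0.1, 0, 0, 0, -1], [-0.048, -0.139, 0.2, 0, 0, 0, -1], [-0.048, -0.139, 0.3, 0, 0, 0, -1], [-0.048, -0.139, 0.4, 0, 0, 0, -1], [-0.048, -0.139, 0.5, 0, 0, 0, -1], [-0.048, -0.139, 0.58, 0, 0, 0, -1], [-0.048, -0.139, 0.62, 0, 0, 0, -1], [-0.048, -0.139, 0.638, 0, 0, 0, -1], [-0.048, -0.139, 0.638, 0, 0, 0, -1]],
])

```text
time_s: 14.4
ee_pos: [0.5657, 0.0218, 0.0088]
eef_rot: [3.142, -0.0, 0.25]
force: [0.2, -0.5, -0.4]
grip_width: 0.0153
grip_force: 60.0
```

Emit:
play_rows([
  [[0, 0, 0, 0, 0, 0, -1], [0, 0, 0, 0, 0, 0, -1], [0, 0, 0, 0, 0, 0, -0.3], [0, 0, 0, 0, 0, 0, -0.2], [0, 0, 0, 0, 0, 0, -0.2], [0, 0, 0, 0, 0, 0, -0.2]],
])

```text
time_s: 15.0
ee_pos: [0.5656, 0.0218, 0.0086]
eef_rot: [3.142, -0.0, 0.25]
force: [0.5, -0.0, -0.0]
grip_width: 0.0371
grip_force: 0.0
```

Emit:
play_rows([
  [[0, 0, -0.1, 0, 0, 0, -0.2], [0, 0, -0.25, 0, 0, 0, -0.2], [0, 0, -0.4, 0, 0, 0, -0.2], [0, 0, -0.55, 0, 0, 0, -0.2], [0, 0, -0.7, 0, 0, 0, -0.2], [0, 0, -0.7, 0, 0, 0, -0.2]],
])

```text
time_s: 15.6
ee_pos: [0.5674, 0.0218, 0.1888]
eef_rot: [3.139, -0.008, 0.25]
force: [0.0, 1.0, 0.3]
grip_width: 0.0376
grip_force: 0.0
```

```bash
python3 - <<'E'
from plan import *
from m import masks
c=camera("side");P=cloud(c);M=masks(c)
Rm=Ro.from_euler("z",CY).as_matrix()[:2,:2]
k=np.zeros((480,640),bool);k[225:300,320:420]=1
for n in("red","gray"):
    q=P[M[n]&k&(P[...,2]<.06)];l=(q[:,:2]-C0)@Rm;print(n,len(q),np.median(l,0).round(3),np.median(q[:,2]).round(3),l.min(0).round(3),l.max(0).round(3))
# stick target: yaw, offset
sy=-2.844+np.pi
print(sy);plan([(.4285,-.25,.18,sy)])
E
```

```text
red 112 [-0.009  0.038] 0.022 [-0.088  0.   ] [0.178 0.177]
gray 588 [0.014 0.026] 0.006 [-0.094 -0.088] [0.313 0.263]
0.29759265358979325
[-0.8038, 0.9167, 0.0209, 0.0002, -0.0007, -0.0076]
```

Emit:
play_rows([
  [[-0.804, 0.917, 0.02, 0, 0, -0.0076, 0], [-0.804, 0.917, 0.02, 0, 0, -0.0076, 0], [-0.804, 0.917, 0.02, 0, 0, -0.0076, 0], [-0.804, 0.917, 0.02, 0, 0, -0.0076, 0], [-0.804, 0.917, 0.02, 0, 0, -0.0076, 0], [-0.804, 0.917, 0.02, 0, 0, -0.0076, 0], [-0.804, 0.917, 0.02, 0, 0, -0.0076, 0], [-0.804, 0.917, 0.02, 0, 0, -0.0076, 0], [-0.804, 0.917, 0.02, 0, 0, -0.0076, 0], [-0.804, 0.917, 0.02, 0, 0, -0.0076, 0]],
])

```text
time_s: 16.65
ee_pos: [0.428, -0.2489, 0.1782]
eef_rot: [-3.141, 0.0, 0.3]
force: [0.6, -0.0, 0.2]
grip_width: 0.0472
grip_force: 0.0
```

```bash
python3 - <<'E'
from plan import *
o=get_obs();print(o["ee_pos"],o["eef_rot"])
plan([(.4285,-.25,.0,.298)])
E
```

```text
[ 0.42803579 -0.24892779  0.17815474] [-3.14100982e+00  3.17877660e-04  2.99542630e-01]
[0.0007, 0.0051, 0.7126, -0.0001, 0.0001, 0.0002]
```

Emit:
play_rows([
  [[0, 0.005, 0.15, 0, 0, 0, 0], [0, 0.005, 0.3, 0, 0, 0, 0], [0, 0.005, 0.45, 0, 0, 0, 0], [0, 0.005, 0.58, 0, 0, 0, 0], [0, 0.005, 0.66, 0, 0, 0, 0], [0, 0.005, 0.7, 0, 0, 0, 0], [0, 0.005, 0.711, 0, 0, 0, 0], [0, 0.005, 0.711, 0, 0, 0, 0], [0, 0.005, 0.711, 0, 0, 0, -1], [0, 0.005, 0.711, 0, 0, 0, -1]],
], grip_force=30)

```text
time_s: 17.65
ee_pos: [0.4284, -0.2515, 0.0017]
eef_rot: [3.14, -0.001, 0.298]
force: [1.2, 0.2, -0.9]
grip_width: 0.0346
grip_force: 0.0
```

Emit:
play_rows([
  [[0, 0, 0, 0, 0, 0, -1], [0, 0, 0, 0, 0, 0, -1], [0, 0, 0, 0, 0, 0, -1], [0, 0, 0, 0, 0, 0, -1]],
])

```text
time_s: 18.05
ee_pos: [0.4281, -0.2514, 0.0011]
eef_rot: [3.141, -0.0, 0.298]
force: [-0.1, 0.2, 6.1]
grip_width: 0.0177
grip_force: 30.0
```

Emit:
play_rows([
  [[0, 0, -0.15, 0, 0, 0, -1], [0, 0, -0.3, 0, 0, 0, -1], [0, 0, -0.45, 0, 0, 0, -1], [0, 0, -0.6, 0, 0, 0, -1], [0, 0, -0.6, 0, 0, 0, -1], [0, 0, -0.6, 0, 0, 0, -1]],
])

```text
time_s: 18.65
ee_pos: [0.4279, -0.2513, 0.1509]
eef_rot: [3.141, -0.001, 0.298]
force: [0.4, 0.3, -1.3]
grip_width: 0.018
grip_force: 30.0
```

```bash
python3 - <<'E'
from plan import *
o=get_obs();print(o["ee_pos"],o["eef_rot"])
plan([(*ch(0,-.037),.15,.25)])
E
```

```text
[ 0.42794524 -0.25130738  0.15089245] [ 3.14085931e+00 -5.29273244e-04  2.97858197e-01]
[0.9125, -0.5913, 0.0036, 0.0001, -0.0001, 0.0076]
```

Emit:
play_rows([
  [[0.9125, -0.591, 0, 0, 0, 0.0076, -1], [0.9125, -0.591, 0, 0, 0, 0.0076, -1], [0.9125, -0.591, 0, 0, 0, 0.0076, -1], [0.9125, -0.591, 0, 0, 0, 0.0076, -1], [0.9125, -0.591, 0, 0, 0, 0.0076, -1], [0.9125, -0.591, 0, 0, 0, 0.0076, -1], [0.9125, -0.591, 0, 0, 0, 0.0076, -1], [0.9125, -0.591, 0, 0, 0, 0.0076, -1], [0.9125, -0.591, 0, 0, 0, 0.0076, -1]],
])

```text
time_s: 19.55
ee_pos: [0.6018, -0.0441, 0.15]
eef_rot: [-3.141, 0.001, 0.249]
force: [-0.2, -0.9, -0.8]
grip_width: 0.0175
grip_force: 30.0
```

```bash
python3 - <<'E'
from plan import *
o=get_obs();print(o["ee_pos"],o["eef_rot"])
plan([(*ch(0,-.037),.0095,.25)])
E
```

```text
[ 0.60181633 -0.04405622  0.1500278 ] [-3.14119770e+00  1.35692683e-03  2.49025449e-01]
[0.005, -0.0029, 0.5621, -0.0001, 0.0002, -0.0002]
```

Emit:
play_rows([
  [[0.005, -0.003, 0.15, 0, 0, 0, -1], [0.005, -0.003, 0.3, 0, 0, 0, -1], [0.005, -0.003, 0.42, 0, 0, 0, -1], [0.005, -0.003, 0.51, 0, 0, 0, -1], [0.005, -0.003, 0.55, 0, 0, 0, -1], [0.005, -0.003, 0.562, 0, 0, 0, -1], [0.005, -0.003, 0.562, 0, 0, 0, -1], [0.005, -0.003, 0.562, 0, 0, 0, -0.2], [0.005, -0.003, 0.562, 0, 0, 0, -0.2], [0.005, -0.003, 0.562, 0, 0, 0, -0.2]],
])

```text
time_s: 20.55
ee_pos: [0.604, -0.0421, 0.011]
eef_rot: [3.141, -0.001, 0.25]
force: [0.7, -0.1, -0.1]
grip_width: 0.0366
grip_force: 0.0
```

Emit:
play_rows([
  [[0, 0, 0, 0, 0, 0, -0.2], [0, 0, -0.15, 0, 0, 0, -0.2], [0, 0, -0.3, 0, 0, 0, -0.2], [0, 0, -0.45, 0, 0, 0, -0.2], [0, 0, -0.6, 0, 0, 0, -0.2], [0, 0, -0.8, 0, 0, 0, -1], [0, 0, -0.96, 0, 0, 0, -1], [0, 0, -0.96, 0, 0, 0, -1], [0, 0, -0.96, 0, 0, 0, -1]],
])

```text
time_s: 21.45
ee_pos: [0.6037, -0.042, 0.2507]
eef_rot: [3.141, -0.001, 0.25]
force: [-0.1, -0.1, -0.7]
grip_width: 0.0091
grip_force: 0.0
```

```bash
python3 - <<'E'
from plan import *
o=get_obs();print(o["ee_pos"],o["eef_rot"],o["grip_width"])
c=camera("top");np.savez("top8.npz",**c);c=camera("side");np.savez("side8.npz",**c)
I=c["frame"][120:300,270:460,::-1];cv2.imwrite("pics/s8.png",cv2.resize(I,None,fx=3,fy=3))
plan([(*ch(.125,0),.25,.25)])
E
```

```text
[ 0.60371728 -0.04201728  0.25072436] [ 3.14111922e+00 -1.14012324e-03  2.50161818e-01] 0.009145510774030797
[0.4969, -0.1442, -0.0057, -0.0001, 0.0003, 0.0]
```

View pics/s8.png

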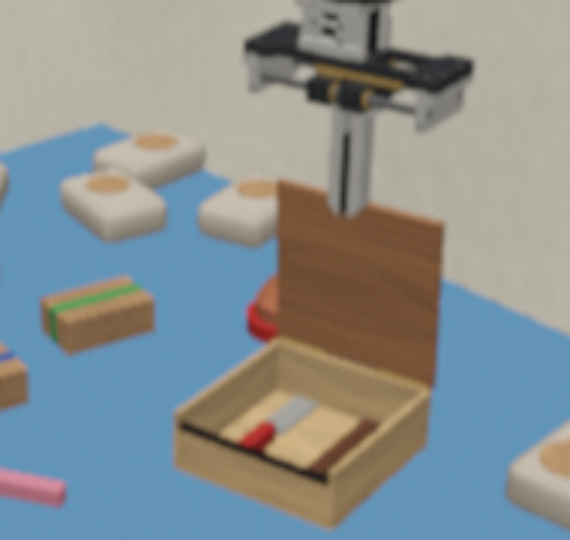

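Spatula (crop (275,420)) and stick (crop (350,445)) both lie on the chest floor. Reaching over the lid to close it.

Emit:
play_rows([
  [[0.1, -0.144, -0.01, 0, 0, 0, -1], [0.25, -0.144, -0.01, 0, 0, 0, -1], [0.4, -0.144, -0.01, 0, 0, 0, -1], [0.51, -0.144, -0.01, 0, 0, 0, -1], [0.51, -0.144, -0.01, 0, 0, 0, -1], [0.51, -0.144, -0.01, 0, 0, 0, -1]],
])

```text
time_s: 22.15
ee_pos: [0.718, 0.0244, 0.2505]
eef_rot: [-3.141, 0.003, 0.25]
force: [-0.2, 0.1, 0.2]
grip_width: 0.0006
grip_force: 0.0
```

```bash
python3 - <<'E'
from plan import *
o=get_obs();print(o["ee_pos"],o["eef_rot"])
s=(*ch(.125,0),.199,.25);plan([s])
W=[]
for th in np.linspace(1.5,0,20):
    x=.085-.14*np.cos(th)+.008*np.sin(th)+.008;z=.060+.14*np.sin(th)+.008*np.cos(th)-.001
    W.append((*ch(x,0),z,.25))
plan(W[:10],s);print();plan(W[10:],W[9])
E
```

```text
[0.71795399 0.02442227 0.25047687] [-3.14082202e+00  3.08305032e-03  2.50322693e-01]
[-0.013, -0.0005, 0.2059, -0.0001, 0.0005, 0.0001]
[-0.1357, 0.0, -0.0009, 0.0, 0.0, 0.0]
[-0.1799, 0.0, 0.0015, 0.0, 0.0, 0.0]
[-0.2238, 0.0, 0.0073, 0.0, 0.0, 0.0]
[-0.2671, -0.0, 0.0166, 0.0, 0.0, 0.0]
[-0.3095, 0.0, 0.0293, 0.0, 0.0, 0.0]
[-0.3508, 0.0, 0.0452, 0.0, 0.0, 0.0]
[-0.3907, 0.0, 0.0644, 0.0, 0.0, 0.0]
[-0.429, -0.0, 0.0867, 0.0, 0.0, 0.0]
[-0.4654, -0.0, 0.1119, 0.0, 0.0, 0.0]
[-0.4996, 0.0, 0.1399, 0.0, 0.0, 0.0]

[-0.032, -0.0, 0.0306, 0.0, 0.0, 0.0]
[-0.0614, -0.0, 0.0637, 0.0, 0.0, 0.0]
[-0.0882, -0.0, 0.0989, 0.0, 0.0, 0.0]
[-0.1121, -0.0, 0.1362, 0.0, 0.0, 0.0]
[-0.133, -0.0, 0.1752, 0.0, 0.0, 0.0]
[-0.1507, 0.0, 0.2158, 0.0, 0.0, 0.0]
[-0.1652, 0.0, 0.2576, 0.0, 0.0, 0.0]
[-0.1764, -0.0, 0.3005, 0.0, 0.0, 0.0]
[-0.1841, -0.0, 0.3441, 0.0, 0.0, 0.0]
[-0.1884, 0.0, 0.3881, 0.0, 0.0, 0.0]
```

Emit:
play_rows([
  [[-0.013, 0, 0.1, 0, 0, 0, -1], [-0.013, 0, 0.206, 0, 0, 0, -1], [-0.013, 0, 0.206, 0, 0, 0, -1], [-0.013, 0, 0.206, 0, 0, 0, -1], [-0.06, 0, 0.206, 0, 0, 0, -1], [-0.11, 0, 0.206, 0, 0, 0, -1], [-0.149, 0, 0.205, 0, 0, 0, -1]],
])

```text
time_s: 22.85
ee_pos: [0.682, 0.0149, 0.2039]
eef_rot: [3.141, -0.003, 0.25]
force: [2.5, 0.2, -1.1]
grip_width: 0.0002
grip_force: 0.5
```

Emit:
play_rows([
  [[-0.044, 0, 0.0024, 0, 0, 0, -1], [-0.088, 0, 0.008, 0, 0, 0, -1], [-0.131, 0, 0.0175, 0, 0, 0, -1], [-0.174, 0, 0.03, 0, 0, 0, -1], [-0.215, 0, 0.046, 0, 0, 0, -1], [-0.255, 0, 0.065, 0, 0, 0, -1], [-0.293, 0, 0.0876, 0, 0, 0, -1], [-0.33, 0, 0.113, 0, 0, 0, -1], [-0.364, 0, 0.141, 0, 0, 0, -1]],
])

```text
time_s: 23.75
ee_pos: [0.5943, -0.0076, 0.1686]
eef_rot: [3.14, -0.003, 0.25]
force: [0.0, -0.1, 0.9]
grip_width: 0.0004
grip_force: 0.3
```

Emit:
play_rows([
  [[-0.032, 0, 0.0306, 0, 0, 0, -1], [-0.061, 0, 0.064, 0, 0, 0, -1], [-0.088, 0, 0.099, 0, 0, 0, -1], [-0.112, 0, 0.136, 0, 0, 0, -1], [-0.133, 0, 0.175, 0, 0, 0, -1], [-0.151, 0, 0.216, 0, 0, 0, -1], [-0.165, 0, 0.258, 0, 0, 0, -1], [-0.176, 0, 0.3, 0, 0, 0, -1], [-0.184, 0, 0.344, 0, 0, 0, -1], [-0.188, 0, 0.388, 0, 0, 0, -1]],
])

```text
time_s: 24.75
ee_pos: [0.5483, -0.019, 0.0683]
eef_rot: [-3.142, 0.0, 0.25]
force: [0.0, 0.6, 1.1]
grip_width: 0.0005
grip_force: 0.2
```

```bash
python3 - <<'E'
from plan import *
o=get_obs();print(o["ee_pos"],o["eef_rot"],o["force"])
c=camera("side");np.savez("side9.npz",**c)
I=c["frame"][120:300,270:460,::-1];cv2.imwrite("pics/s9.png",cv2.resize(I,None,fx=3,fy=3))
E
```

```text
[ 0.54830149 -0.01901501  0.0682959 ] [-3.14151385e+00  2.04368349e-04  2.50066805e-01] [0.02133183 0.61369482 1.12511067]
```

View pics/s9.png

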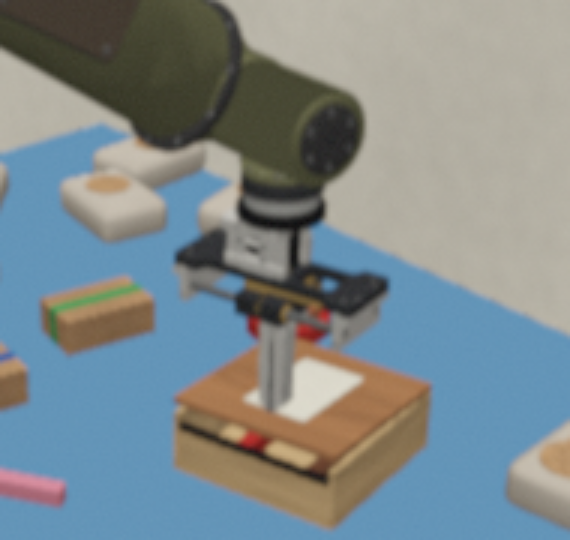

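Nearly shut; the lid front still looks a few mm high (crop (250,425)). Pressing down gently.

Emit:
play_rows([
  [[0, 0, 0.01, 0, 0, 0, -1], [0, 0, 0.02, 0, 0, 0, -1], [0, 0, 0.025, 0, 0, 0, -1], [0, 0, 0.025, 0, 0, 0, -1]],
])

```text
time_s: 25.2
ee_pos: [0.5486, -0.019, 0.0632]
eef_rot: [3.141, -0.0, 0.25]
force: [0.2, 0.4, -0.3]
grip_width: 0.0006
grip_force: 0.0
```

Emit:
play_rows([
  [[0, 0, 0.006, 0, 0, 0, -1], [0, 0, 0.012, 0, 0, 0, -1], [0, 0, 0.016, 0, 0, 0, -1], [0, 0, 0.016, 0, 0, 0, -1]],
])

```text
time_s: 25.6
ee_pos: [0.5489, -0.019, 0.061]
eef_rot: [3.141, -0.001, 0.25]
force: [-10.1, 1.0, 21.5]
grip_width: 0.0006
grip_force: 10.9
```

Emit:
play_rows([
  [[0, 0, 0.003, 0, 0, 0, -1], [0, 0, 0.006, 0, 0, 0, -1], [0, 0, 0.006, 0, 0, 0, -1]],
])

```text
time_s: 25.9
ee_pos: [0.549, -0.019, 0.0607]
eef_rot: [3.141, -0.002, 0.25]
force: [-15.7, 0.4, 36.2]
grip_width: 0.0006
grip_force: 18.1
```

Shut firmly (36 N spread through the fingers, no further travel). Raising and re-measuring cartons and panel.

Emit:
play_rows([
  [[0, 0, -0.1, 0, 0, 0, -1], [-0.1, 0, -0.3, 0, 0, 0, -0.5], [-0.25, 0, -0.5, 0, 0, 0, 0.5], [-0.4, 0, -0.6, 0, 0, 0, 1], [-0.5, 0, -0.6, 0, 0, 0, 1], [-0.5, 0, -0.6, 0, 0, 0, 1], [-0.5, 0, -0.6, 0, 0, 0, 1]],
])

```text
time_s: 26.6
ee_pos: [0.4275, -0.0501, 0.208]
eef_rot: [3.141, -0.001, 0.249]
force: [0.3, 0.4, -0.2]
grip_width: 0.0452
grip_force: 0.0
```

```bash
cat > cart.py <<'E'
from plan import *
from m import masks
def top_face(P,cx,cy,h,r=.09,tol=.008):
    m=(np.abs(P[...,2]-h)<tol)&(np.hypot(P[...,0]-cx,P[...,1]-cy)<r)
    v,u=np.nonzero(m);q=P[m][:,:2];b=cv2.minAreaRect((q*1000).astype(np.float32))
    mu=np.median(q,0);w,V=np.linalg.eigh(np.cov((q-q.mean(0)).T));a=np.arctan2(V[1,1],V[0,1])
    a=(a+np.pi/2)%np.pi-np.pi/2
    return q.mean(0).round(4),np.round(b[0],1),np.round(b[1],1),round(float(a),3),len(q)
E
python3 - <<'E'
from cart import *
c=camera("top");P=cloud(c);M=masks(c);np.savez("top10.npz",**c)
print("cg",top_face(P,.595,.307,.04));print("cb",top_face(P,.406,.252,.04))
print("lid",top_face(P,.5935,-.007,.068,.14))
s=camera("side");Q=cloud(s);print("side cg",top_face(Q,.595,.307,.042));print("side cb",top_face(Q,.406,.252,.042))
print("panel",blob(c,M["white"],.068,(305,170,380,240)))
k=(np.hypot(P[...,0]-.5935,P[...,1]+.007)<.08)&(P[...,2]<.1);q=P[k];l=(q[:,:2]-C0)@Ro.from_euler("z",CY).as_matrix()[:2,:2]
print("lid slope",np.linalg.lstsq(np.c_[l,np.ones(len(l))],q[:,2],rcond=None)[0].round(4))
g=top_face(P,.595,.307,.04);plan([(.595,.307,.15,g[3])])
E
```

```text
cg (array([0.5969, 0.3092]), array([597.4, 309.7]), array([ 65.4, 104.8]), -0.158, 1281)
cb (array([0.4097, 0.2739]), array([409.9, 274.4]), array([ 64.4, 104.6]), -0.163, 1321)
lid (array([ 0.5943, -0.0059]), array([596.4,  -6.4]), array([174.2, 171. ]), 0.201, 5584)
side cg (array([0.5903, 0.3057]), array([593.6, 308.2]), array([ 70.8, 109.7]), -0.141, 390)
side cb (array([0.404 , 0.2692]), array([407.1, 272.8]), array([ 71.2, 106.5]), -0.164, 493)
panel {'c': array([ 0.5936, -0.0073]), 'rect_c': array([593.9,  -7.1]), 'size': array([105.4,  66. ]), 'ang': -2.896, 'n': 1324}
lid slope [-0.0014  0.0004  0.0683]
[1.0013, -1.2171, 0.2287, -0.0, 0.0001, 0.065]
```

Emit:
play_rows([
  [[0.5, -0.61, 0.1, 0, 0, 0.065, 1], [0.5, -0.61, 0.1, 0, 0, 0.065, 1], [0.5, -0.61, 0.1, 0, 0, 0.065, 1], [0.5, -0.61, 0.1, 0, 0, 0.065, 1], [0.5, -0.61, 0.1, 0, 0, 0.065, 1], [0.5, -0.61, 0.1, 0, 0, 0.065, 1], [0.5, -0.61, 0.1, 0, 0, 0.065, 1]],
])

```text
time_s: 27.4
ee_pos: [0.5106, 0.1284, 0.1818]
eef_rot: [3.141, 0.001, -0.157]
force: [-0.5, -0.1, 0.2]
grip_width: 0.0943
grip_force: 0.0
```

```bash
python3 - <<'E'
from plan import *
plan([(.597,.309,.15,-.157)])
E
```

```text
[0.2283, -0.7677, 0.1265, 0.0001, 0.0002, -0.0001]
```

Emit:
play_rows([
  [[0.228, -0.768, 0.1, 0, 0, 0, 1], [0.228, -0.768, 0.1, 0, 0, 0, 1], [0.228, -0.768, 0.1, 0, 0, 0, 1], [0.228, -0.768, 0.1, 0, 0, 0, 1], [0.228, -0.768, 0.1, 0, 0, 0, 1], [0.228, -0.768, 0.1, 0, 0, 0, 1], [0.228, -0.768, 0.1, 0, 0, 0, 1], [0.228, -0.768, 0.1, 0, 0, 0, 1]],
])

```text
time_s: 28.2
ee_pos: [0.5975, 0.3078, 0.1588]
eef_rot: [-3.141, -0.001, -0.16]
force: [-0.1, 0.2, 0.4]
grip_width: 0.094
grip_force: 0.0
```

```bash
python3 - <<'E'
from cart import *
s=camera("side");Q=cloud(s);print("side cg",top_face(Q,.595,.307,.042),get_obs()["ee_pos"])
plan([(.597,.309,.006,-.157)])
E
```

```text
side cg (array([0.5919, 0.3056]), array([595.2, 311.1]), array([ 75.7, 107.3]), -0.205, 395) [0.59752838 0.30802971 0.15872645]
[-0.0034, -0.0031, 0.6109, -0.0001, -0.0002, -0.0004]
```

Emit:
play_rows([
  [[-0.003, -0.003, 0.15, 0, 0, 0, 1], [-0.003, -0.003, 0.3, 0, 0, 0, 1], [-0.003, -0.003, 0.43, 0, 0, 0, 1], [-0.003, -0.003, 0.53, 0, 0, 0, 1], [-0.003, -0.003, 0.59, 0, 0, 0, 1], [-0.003, -0.003, 0.611, 0, 0, 0, 1], [-0.003, -0.003, 0.611, 0, 0, 0, 1], [-0.003, -0.003, 0.611, 0, 0, 0, 0.2], [-0.003, -0.003, 0.611, 0, 0, 0, 0.2], [-0.003, -0.003, 0.611, 0, 0, 0, 0.2]],
], grip_force=25)

```text
time_s: 29.25
ee_pos: [0.597, 0.3104, 0.0058]
eef_rot: [-3.141, -0.001, -0.158]
force: [0.6, 0.3, -0.0]
grip_width: 0.0736
grip_force: 0.0
```

Emit:
play_rows([
  [[0, 0, 0, 0, 0, 0, 0.0], [0, 0, 0, 0, 0, 0, 0.0], [0, 0, 0, 0, 0, 0, 0.0], [0, 0, -0.1, 0, 0, 0, 0.0], [0, 0, -0.3, 0, 0, 0, 0.0], [0, 0, -0.5, 0, 0, 0, 0.0], [0, 0, -0.7, 0, 0, 0, 0.0], [0, 0, -0.7, 0, 0, 0, 0.0], [0, 0, -0.7, 0, 0, 0, 0.0]],
])

```text
time_s: 30.15
ee_pos: [0.5967, 0.3103, 0.1801]
eef_rot: [-3.141, -0.001, -0.158]
force: [-0.7, -0.2, -3.7]
grip_width: 0.064
grip_force: 25.0
```

```bash
python3 - <<'E'
from cart import *
print(get_obs()["ee_pos"],get_obs()["force"])
plan([(.5938,-.0072,.18,.25)])
E
```

```text
[0.59669801 0.31033926 0.18005282] [-0.69122529 -0.21614756 -3.70955019]
[0.1887, 1.2561, -0.0004, -0.0001, -0.0001, -0.065]
```

Emit:
play_rows([
  [[0.05, 0.15, 0, 0, 0, -0.01, 0.0], [0.06, 0.3, 0, 0, 0, -0.02, 0.0], [0.07, 0.45, 0, 0, 0, -0.03, 0.0], [0.08, 0.6, 0, 0, 0, -0.04, 0.0], [0.1, 0.75, 0, 0, 0, -0.05, 0.0], [0.12, 0.9, 0, 0, 0, -0.06, 0.0], [0.13, 0.95, 0, 0, 0, -0.065, 0.0], [0.13, 0.95, 0, 0, 0, -0.065, 0.0]],
])

```text
time_s: 30.95
ee_pos: [0.5906, 0.0689, 0.1776]
eef_rot: [-3.141, 0.004, 0.248]
force: [0.1, -0.8, -2.0]
grip_width: 0.0638
grip_force: 25.0
```

```bash
python3 - <<'E'
from cart import *
print(get_obs()["ee_pos"])
plan([(.5938,-.0072,.18,.25),(.5938,-.0072,.076,.25)])
E
```

```text
[0.59058214 0.06885826 0.17760422]
[-0.0623, 0.2981, -0.0095, -0.0001, 0.0006, -0.0003]
[-0.0608, 0.2983, 0.4065, -0.0001, 0.0006, -0.0003]
```

Emit:
play_rows([
  [[-0.06, 0.1, 0, 0, 0, 0, 0.0], [-0.06, 0.2, 0, 0, 0, 0, 0.0], [-0.06, 0.29, 0, 0, 0, 0, 0.0], [-0.06, 0.29, 0, 0, 0, 0, 0.0], [-0.06, 0.29, 0, 0, 0, 0, 0.0], [-0.06, 0.29, 0, 0, 0, 0, 0.0]],
])

```text
time_s: 31.55
ee_pos: [0.5944, -0.002, 0.1791]
eef_rot: [-3.141, 0.001, 0.251]
force: [1.1, 0.3, -2.1]
grip_width: 0.0637
grip_force: 25.0
```

```bash
python3 - <<'E'
from cart import *
print(get_obs()["ee_pos"])
plan([(.5938,-.0076,.0765,.25)])
E
```

```text
[ 0.59442313 -0.00198481  0.17905212]
[-0.0075, 0.0214, 0.4102, -0.0001, 0.0002, 0.0001]
```

Emit:
play_rows([
  [[-0.0075, 0.021, 0.1, 0, 0, 0, 0.0], [-0.0075, 0.021, 0.2, 0, 0, 0, 0.0], [-0.0075, 0.021, 0.3, 0, 0, 0, 0.0], [-0.0075, 0.021, 0.37, 0, 0, 0, 0.0], [-0.0075, 0.021, 0.4, 0, 0, 0, 0.0], [-0.0075, 0.021, 0.412, 0, 0, 0, 0.0], [-0.0075, 0.021, 0.416, 0, 0, 0, 0.0], [-0.0075, 0.021, 0.416, 0, 0, 0, 0.0], [-0.0075, 0.021, 0.416, 0, 0, 0, 0.0]],
])

```text
time_s: 32.45
ee_pos: [0.5946, -0.0089, 0.0766]
eef_rot: [3.141, -0.001, 0.25]
force: [0.0, -0.5, -1.2]
grip_width: 0.0637
grip_force: 25.0
```

Emit:
play_rows([
  [[0, 0, 0, 0, 0, 0, 0.6], [0, 0, 0, 0, 0, 0, 0.7], [0, 0, 0, 0, 0, 0, 0.8], [0, 0, 0, 0, 0, 0, 0.8], [0, 0, -0.1, 0, 0, 0, 0.8], [0, 0, -0.3, 0, 0, 0, 0.8], [0, 0, -0.5, 0, 0, 0, 1], [-0.2, -0.1, -0.5, 0, 0, 0, 1], [-0.4, -0.2, -0.5, 0, 0, 0, 1], [-0.5, -0.3, -0.5, 0, 0, 0, 1]],
])

```text
time_s: 33.45
ee_pos: [0.4525, 0.0326, 0.2008]
eef_rot: [3.141, -0.0, 0.249]
force: [0.3, 1.1, 0.2]
grip_width: 0.0938
grip_force: 0.0
```

```bash
python3 - <<'E'
from cart import *
print(get_obs()["ee_pos"],get_obs()["eef_rot"])
c=camera("top");P=cloud(c);np.savez("top11.npz",**c)
print("cg",top_face(P,.594,-.007,.108));print("cb",top_face(P,.41,.274,.04))
k=(np.hypot(P[...,0]-.5935,P[...,1]+.007)<.09)&(abs(P[...,2]-.068)<.006);q=P[k];print("lid",np.median(q[:,2]))
save(c,"t11.png")
E
```

```text
[0.45251449 0.0326354  0.20077604] [ 3.14143971e+00 -3.66948721e-04  2.48944803e-01]
cg (array([ 0.5947, -0.0075]), array([595.3,  -7.9]), array([105.2,  64.5]), 0.246, 1395)
cb (array([0.4097, 0.2738]), array([409.9, 274.3]), array([ 64.6, 104.6]), -0.159, 1328)
lid 0.06818046860650173
```

View pics/t11.png

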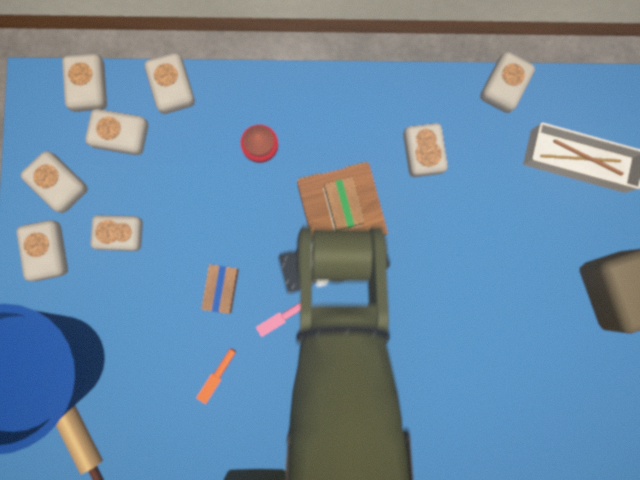

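The green carton sits squarely on the panel at (345,203), about 1 mm off. The blue one is unmoved at (220,289). Fetching it.

```bash
python3 - <<'E'
from cart import *
plan([(.41,.274,.15,-.161)])
E
```

```text
[0.0909, -0.9632, 0.2023, -0.0001, 0.0004, 0.0655]
```

Emit:
play_rows([
  [[0.091, -0.963, 0.1, 0, 0, 0.0655, 1], [0.091, -0.963, 0.1, 0, 0, 0.0655, 1], [0.091, -0.963, 0.1, 0, 0, 0.0655, 1], [0.091, -0.963, 0.1, 0, 0, 0.0655, 1], [0.091, -0.963, 0.1, 0, 0, 0.0655, 1], [0.091, -0.963, 0.2, 0, 0, 0.0655, 1], [0.091, -0.963, 0.2, 0, 0, 0.0655, 1], [0.091, -0.963, 0.2, 0, 0, 0.0655, 1], [0.091, -0.963, 0.2, 0, 0, 0.0655, 1]],
])

```text
time_s: 34.4
ee_pos: [0.4177, 0.2709, 0.152]
eef_rot: [-3.141, -0.001, -0.163]
force: [-0.5, -0.4, 0.2]
grip_width: 0.0939
grip_force: 0.0
```

```bash
python3 - <<'E'
from cart import *
s=camera("side");Q=cloud(s);print("side cb",top_face(Q,.406,.272,.042),get_obs()["ee_pos"])
plan([(.41,.274,.006,-.161)])
E
```

```text
side cb (array([0.4045, 0.2696]), array([407.2, 272.4]), array([ 74.7, 105.3]), -0.179, 486) [0.41779266 0.27089294 0.15197916]
[-0.0336, -0.0067, 0.5839, -0.0002, -0.0002, -0.0003]
```

Emit:
play_rows([
  [[-0.0336, -0.0067, 0.1, 0, 0, 0, 1], [-0.0336, -0.0067, 0.25, 0, 0, 0, 1], [-0.0336, -0.0067, 0.4, 0, 0, 0, 1], [-0.0336, -0.0067, 0.5, 0, 0, 0, 1], [-0.0336, -0.0067, 0.56, 0, 0, 0, 1], [-0.0336, -0.0067, 0.584, 0, 0, 0, 1], [-0.0336, -0.0067, 0.584, 0, 0, 0, 1], [-0.0336, -0.0067, 0.584, 0, 0, 0, 0.2], [-0.0336, -0.0067, 0.584, 0, 0, 0, 0.2], [-0.0336, -0.0067, 0.584, 0, 0, 0, 0.2]],
])

```text
time_s: 35.45
ee_pos: [0.4094, 0.2749, 0.0056]
eef_rot: [-3.141, -0.001, -0.162]
force: [0.7, -0.1, -0.3]
grip_width: 0.0735
grip_force: 0.0
```

Emit:
play_rows([
  [[0, 0, 0, 0, 0, 0, 0.0], [0, 0, 0, 0, 0, 0, 0.0], [0, 0, 0, 0, 0, 0, 0.0], [0, 0, -0.1, 0, 0, 0, 0.0], [0, 0, -0.3, 0, 0, 0, 0.0], [0, 0, -0.5, 0, 0, 0, 0.0], [0, 0, -0.7, 0, 0, 0, 0.0], [0, 0, -0.8, 0, 0, 0, 0.0], [0, 0, -0.8, 0, 0, 0, 0.0], [0, 0, -0.8, 0, 0, 0, 0.0]],
])

```text
time_s: 36.45
ee_pos: [0.4086, 0.2745, 0.2037]
eef_rot: [3.141, 0.001, -0.161]
force: [0.3, 0.8, -3.4]
grip_width: 0.0639
grip_force: 25.0
```

```bash
python3 - <<'E'
from cart import *
print(get_obs()["ee_pos"],get_obs()["force"])
plan([(.594,-.0075,.205,.25)])
c=camera("top");P=cloud(c);print("cg",top_face(P,.594,-.007,.108))
E
```

```text
[0.40859178 0.27451533 0.20366452] [ 0.32200201  0.77707259 -3.3644724 ]
[0.9133, 0.9942, -0.0055, 0.0001, 0.0002, -0.0655]
cg (array([ 0.5947, -0.0076]), array([595.4,  -8. ]), array([104.8,  64.6]), 0.245, 1396)
```

Emit:
play_rows([
  [[0.12, 0.13, -0.005, 0, 0, -0.01, 0.0], [0.24, 0.26, -0.005, 0, 0, -0.02, 0.0], [0.36, 0.39, -0.005, 0, 0, -0.03, 0.0], [0.48, 0.52, -0.005, 0, 0, -0.04, 0.0], [0.6, 0.65, -0.005, 0, 0, -0.05, 0.0], [0.72, 0.78, -0.005, 0, 0, -0.0655, 0.0], [0.82, 0.9, -0.005, 0, 0, -0.0655, 0.0], [0.913, 0.994, -0.005, 0, 0, -0.0655, 0.0], [0.913, 0.994, -0.005, 0, 0, -0.0655, 0.0], [0.913, 0.994, -0.005, 0, 0, -0.0655, 0.0]],
])

```text
time_s: 37.5
ee_pos: [0.5937, -0.0075, 0.2036]
eef_rot: [-3.14, 0.004, 0.249]
force: [-0.2, -0.6, -2.6]
grip_width: 0.0639
grip_force: 25.0
```

Emit:
play_rows([
  [[0, 0, 0, 0, 0, 0, 0.0], [0, 0, 0, 0, 0, 0, 0.0], [0, 0, 0, 0, 0, 0, 0.0]],
])

```text
time_s: 37.8
ee_pos: [0.5941, -0.0065, 0.2061]
eef_rot: [-3.142, -0.0, 0.251]
force: [-0.8, 1.3, -2.1]
grip_width: 0.0637
grip_force: 25.0
```

```bash
python3 - <<'E'
from cart import *
print(get_obs()["ee_pos"])
plan([(.5945,-.0082,.115,.25)])
E
```

```text
[ 0.59405567 -0.00651169  0.20606991]
[0.0, 0.007, 0.3643, -0.0, -0.0, 0.0002]
```

Emit:
play_rows([
  [[0, 0.007, 0.08, 0, 0, 0, 0.0], [0, 0.007, 0.16, 0, 0, 0, 0.0], [0, 0.007, 0.24, 0, 0, 0, 0.0], [0, 0.007, 0.3, 0, 0, 0, 0.0], [0, 0.007, 0.34, 0, 0, 0, 0.0], [0, 0.007, 0.355, 0, 0, 0, 0.0], [0, 0.007, 0.366, 0, 0, 0, 0.0], [0, 0.007, 0.366, 0, 0, 0, 0.0], [0, 0.007, 0.366, 0, 0, 0, 0.0]],
])

```text
time_s: 38.7
ee_pos: [0.595, -0.0089, 0.1152]
eef_rot: [3.141, -0.001, 0.25]
force: [0.2, -0.3, -2.7]
grip_width: 0.0635
grip_force: 25.0
```

Emit:
play_rows([
  [[0, 0, 0, 0, 0, 0, 0.6], [0, 0, 0, 0, 0, 0, 0.7], [0, 0, 0, 0, 0, 0, 0.8], [0, 0, 0, 0, 0, 0, 0.8], [0, 0, -0.1, 0, 0, 0, 0.8], [0, 0, -0.3, 0, 0, 0, 0.8], [0, 0, -0.5, 0, 0, 0, 1], [-0.2, -0.1, -0.5, 0, 0, 0, 1], [-0.4, -0.2, -0.5, 0, 0, 0, 1], [-0.5, -0.3, -0.5, 0, 0, 0, 1]],
])

```text
time_s: 39.7
ee_pos: [0.4531, 0.0326, 0.2395]
eef_rot: [3.141, -0.0, 0.249]
force: [1.2, 1.8, 1.0]
grip_width: 0.0938
grip_force: 0.0
```

```bash
python3 - <<'E'
from cart import *
o=get_obs();print(o["ee_pos"],o["force"])
c=camera("top");P=cloud(c);print("cb",top_face(P,.594,-.007,.148))
s=camera("side");Q=cloud(s)
cv2.imwrite("pics/s12.png",cv2.resize(s["frame"][150:310,260:470,::-1],None,fx=3,fy=3))
k=(np.hypot(P[...,0]-.594,P[...,1]+.007)<.06)&(abs(P[...,2]-.148)<.01);q=P[k];print(np.linalg.lstsq(np.c_[q[:,:2]-[.594,-.007],np.ones(len(q))],q[:,2],rcond=None)[0].round(4))
E
```

```text
[0.45310222 0.03259398 0.2395437 ] [1.24766665 1.79722296 0.98221431]
cb (array([ 0.5953, -0.0076]), array([596.1,  -7.8]), array([105.3,  64.5]), 0.246, 1511)
[ 0.0043 -0.0086  0.148 ]
```

View pics/s12.png

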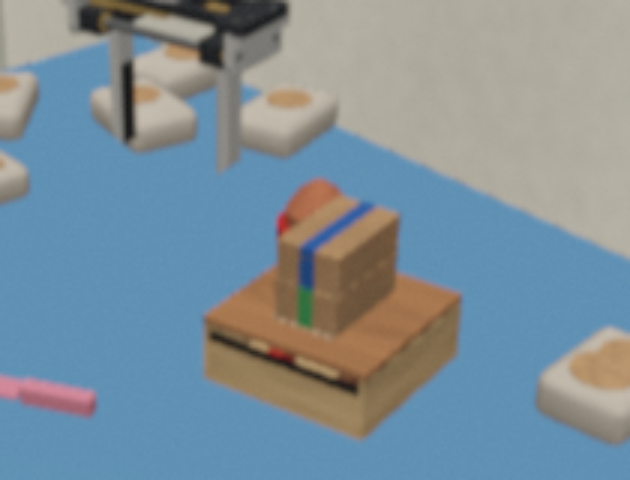

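The column stands squarely on the panel, blue over green, with the lid shut and the gripper clear. I'll let the arm settle and hand in.

Emit:
play_rows([
  [[0, 0, 0, 0, 0, 0, 1], [0, 0, 0, 0, 0, 0, 1], [0, 0, 0, 0, 0, 0, 1], [0, 0, 0, 0, 0, 0, 1]],
])

```text
time_s: 40.2
ee_pos: [0.4556, 0.0325, 0.2391]
eef_rot: [-3.141, 0.001, 0.25]
force: [0.7, 0.1, -0.3]
grip_width: 0.0944
grip_force: 0.0
```

```bash
python3 -c "
from station import workorder
print(workorder.hand_in())"
```

```text
the job is handed in; nothing more can be done
None
```

Job handed in, with no verdict returned: the spatula and stick are in the shut chest, and both cartons present (green, then blue) are stacked on the panel about 1–2 mm off centre by my camera measurement, with the moulds and dish not touched.

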